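Put away the coins at closing time

TASK

First stand the test magnet upright in the white porcelain dish, before any coin is moved. Then put the two round coin capsules in the black cash box and the two square coin holders in the wooden tray, one to each bay, lying flat on the bay's floor with the coin face up. Set things down rather than dropping them, and leave the loupe and the pry tool where they are.

Things in the scene. Friction and masses are not known exactly. Their poses are not given: they have to be found in the camera images.
- round_1: one of two identical round coin capsules: a white plastic disc 44 mm in diameter and 10 mm thick with a silver coin (33 mm) in a thin black surround on top, lying flat, loose, about 50 g. Origin: centre of its underside; z up out of the coin's face.
- round_2: one of two identical round coin capsules: a white plastic disc 44 mm in diameter and 10 mm thick with a silver coin (33 mm) in a thin black surround on top, lying flat, loose, about 50 g. Origin: centre of its underside; z up out of the coin's face.
- square_1: one of two identical square coin holders: a white plastic tile 50 x 50 mm and 10 mm thick with a silver coin (33 mm) in a thin black surround on top, lying flat, loose, about 50 g. Origin: centre of its underside; x and y along its sides, z up out of the coin's face.
- square_2: one of two identical square coin holders: a white plastic tile 50 x 50 mm and 10 mm thick with a silver coin (33 mm) in a thin black surround on top, lying flat, loose, about 50 g. Origin: centre of its underside; x and y along its sides, z up out of the coin's face.
- magnet: the test magnet: a plain nickel-plated (bright metal) cylinder 24 mm in diameter and 30 mm tall, standing on end, loose, about 90 g. It does not attract anything here. Origin: centre of its underside; z up along its axis.
- cash_box: black steel cash box, lid off, fixed; brass latch on its front (-x). Outside 130 (x) x 163 (y) mm, 60 high, walls 4. A 3 mm divider along x, 15 mm high over the floor, makes two bays side by side along y, each 122 (x) x 76 (y) mm, centred at x = 0, y = +39.5 and -39.5 mm. Bay floor 40 mm above the table; rim 20 mm above the floor. Origin: centre of underside, at table height.
- wood_tray: pale wooden tray, open, fixed. Outside 136 (x) x 178 (y) mm, 26 high, walls 6. A 6 mm divider along x, 15 mm high over the floor, makes two bays side by side along y, each 124 (x) x 80 (y) mm, centred at x = 0, y = +43 and -43 mm. Bay floor 6 mm above the table; rim 20 mm above the floor. Origin: centre of underside, at table height.
- pin_dish: the round white porcelain pin dish, fixed to the table: 112 mm across the rim, 24 mm high, walls 4 mm thick and flaring outward; flat inner floor about 84 mm across, 5 mm above the table. Origin: centre of its underside, at table height.
- loupe: a bystander, not to be moved: the black stand loupe, a cylinder 38 mm in diameter and 27 mm tall with a glass top in a thin brass rim, loose. Origin: centre of its underside.
- pry_tool: a bystander, not to be moved: a flat steel pry tool 112 mm long, up to 16 mm wide and 8 mm high, lying along its x (thin blade to +x), loose. Origin: on the table under its middle, reaching from -55 to +57 mm along x.

How it is judged:
By the outcome, as a careful person would: the job done as asked, in the order asked, and still so for the second after the job is handed in, with the robot touching nothing.
It also fails if it takes over 118 s, if anything falls off the work surface, if the arm or the gripper's body presses on something with over 40 N, if the wrist force passes 120 N, or if a joint passes its speed limit or range.

ROBOT

A 6-joint arm with a two-finger parallel gripper is mounted at the origin on the work surface. World frame = base frame: x ahead of the robot, y to its left, z up, the work surface at z = 0. Lengths are in mm, angles in degrees, forces in N, time in s.
With the tool pointing down it reaches from about 300 to 850 mm from the base axis. Payload 4.2 kg.
Tool frame: the origin (TCP) lies on the centre line of the jaws, within the pads' length; the fingertips stand env.nose_length ahead of it and the grasp point (between the pads) lies 2 mm behind it (env.nose_length is the distance from the TCP to the fingertips, in mm); z points along the fingers, y is the direction in which the jaws open and shut (so a half turn about z gives the same grasp; the last joint's range is limited). The gripper opens to 91 mm and grips with 3 to 60 N. Pads are 32 mm wide; open, the fingers measure 118 mm over their backs; the gripper's body (76 mm by 178 mm) begins 60 mm behind the grasp point.
Start: joints at [-75.057, 18.312, 89.639, -0, 72.044, -1.146], TCP at [159.349, -552.494, 230.976] pointing down, gripper open.
Joint ranges: [-177.97, 177.97], [-48.28, 115.42], [12.27, 149.76], [-77.06, 257.06], [2.81, 150.46], [-146.56, 146.56]. Speed limits (degrees/s): [147.25, 147.25, 180, 180, 180, 180].

INTERFACE

Orientations are given as [roll, pitch, yaw] about the fixed x, y, z axes, in that order (R = Rz(yaw) Ry(pitch) Rx(roll)).
In Python, from workcell import env gives the robot as it stands. The module is installed in compiled form; this text tells all that it offers.
- The arm moves only by the tool jog_arm, never from a script. Its argument "deltas" is a list that holds one entry, the list of rows, each a list of 5 numbers: the shift along the tool's x, y, z in m, then the turn about the tool's z in degrees, then the finger opening in m, from 0 to 0.0912. A call has 1 to 20 rows; each row is the pose to reach, as a shift and turn from the pose commanded when the call began, along the tool's axes at that moment; what a row does not reach only later rows make up. A row lasts 1/12 s, in which the tool goes at most 41.7 mm and 7.16 degrees, less where a joint would pass 70% of its speed; a pose out of reach is approached as far as the arm can. A call with a gripper value outside its range is refused whole. The fingers move at their own pace and stop on an object; "grip_force" is the grip in N (left out, the last holds). Time passes only in rows, so rows that repeat a pose let the fingers close. It gives the time, the measured TCP pose, the force and the opening at its end, in the units of the state.
- env.state(): the state, without advancing time (a new reading comes with each control period).
- env.grab_frame(name): name is "scene" or "side" or "wrist"; returns the picture (480x640x3 uint8, red, green, blue); there is no depth.
- env.camera_params(name): a dict with "fx", "fy", "cx", "cy" (pixels), "xyz" and "orientation" of the camera in the world. Camera axes: x right, y down, z forward; pixel columns grow to the right and rows downward; lengths in mm; the calibration is good to about 2 mm. A picture is of the moment at which its call begins: read the wrist's pose just before it. camera_params takes no time and is no camera call; for the wrist camera it gives the pose at the moment of the call.
- env.job_done(): hands the job in, once; it reports no verdict.
Trained networks look in the newest picture that a camera, given by its name, has taken for a name from the list of things; names that differ only in an ending like _2 or _b are one class to them, and where a whole thing is asked for, a point or a joint stands for the part that bears it (a point fixed in the world has none). Each returns a list of dicts, best first, with "conf" (0 to 1); they miss things now and then, are a little off and sometimes report something else, mostly with a low value. They report only what shows in the picture. A call takes as long as a camera call.
- env.look_for(camera, label): "xyz" ([x, y, z] in mm, in world coordinates, good to about 4 mm: the middle of the surface that is visible of it).
The state is a dict: "time_s": time; "qpos": joint angles; "qvel": joint speeds; "effort": joint torques, N m; "ee_pos": TCP position; "ee_rot": TCP orientation; "force": force on the tool from outside, world axes, zero at the start; "torque": the same for the moment, N m; "gripper_width": finger opening in mm.
Only numpy, scipy, OpenCV 4.12 (cv2) and the standard library are available. Lean on these libraries where they do the work, as an engineer would, in place of code of your own. Each camera call takes 0.05 s, during which the arm holds its last target.

## Working session

There is one attempt and no reset: what is moved stays moved. The work goes in short steps, Python scripts to look and compute and a tool call to move; the robot and the scene stay as the last step left them, time stands still between calls to the robot, and variables do not carry over. Pictures are saved under pics/ and viewed, and the job is handed in when it is done.

Besides the shell and the picture viewer there is one more tool, called in YAML: its name, and indented under it one key for each argument. jog_arm: Moves the arm, as the interface text tells. Its arguments: {"type":"object","properties":{"deltas":{"type":"array"},"grip_force":{"type":"number"}},"required":["deltas"]}

```bash
mkdir -p pics; ls; python3 - <<'E'
from workcell import env
import cv2
print(env.state()); print(env.nose_length)
for c in ["scene","side","wrist"]:
    print(c,env.camera_params(c))
    cv2.imwrite(f"pics/{c}0.png",env.grab_frame(c)[:,:,::-1])
E
```

```text
pics
{'time_s': 0.0, 'qpos': array([-7.50581610e+01,  1.83510867e+01,  8.97046340e+01, -2.91458468e-03,
        7.20432368e+01, -1.14683667e+00]), 'qvel': array([ 0.04312525,  0.02772739,  0.01377216,  0.03450648, -0.02374409,
       -0.04512375]), 'effort': array([ 3.91758018e-03, -4.12450361e+01, -2.31973958e+01,  7.30143813e-02,
        4.58788988e-02, -1.44098408e-04]), 'ee_pos': array([ 159.20529251, -552.04218166,  230.13781328]), 'ee_rot': array([-1.79901007e+02,  7.89894451e-04,  1.60895773e+01]), 'force': array([-0.90208   , -0.02986062, -0.98659779]), 'torque': array([0.03039558, 0.01216715, 0.04826629]), 'gripper_width': 91.19073770412925}
17.0
scene {'fx': 454.07875727030813, 'fy': 454.07875727030813, 'cx': 317.6701912262379, 'cy': 238.2851473035571, 'xyz': array([ 988.73001358, -177.95730779,  675.28508898]), 'orientation': array([-1.43574997e+02, -3.45167983e-02,  6.73785537e+01])}
side {'fx': 579.4968926326534, 'fy': 579.4968926326534, 'cx': 322.7755254731798, 'cy': 233.5646837610019, 'xyz': array([199.66726228, 789.84081633, 694.45934545]), 'orientation': array([-1.28102700e+02, -3.23417720e-02, -1.55921163e+02])}
wrist {'fx': 357.33881327134077, 'fy': 357.33881327134077, 'cx': 313.7277037100899, 'cy': 244.9315876564028, 'xyz': array([ 240.05349444, -529.05239583,  384.32159486]), 'orientation': array([ 1.63100697e+02,  1.37528359e-01, -7.38767519e+01])}
```

View pics/scene0.png

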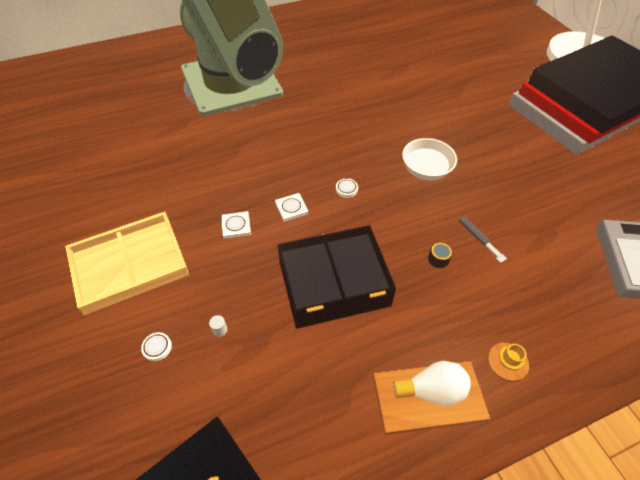

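View pics/side0.png

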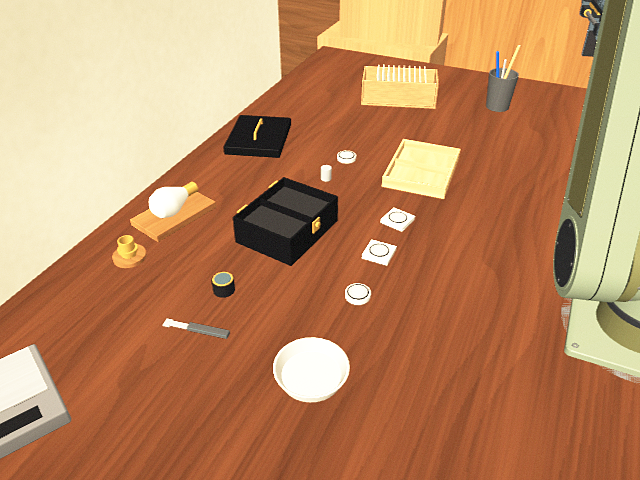

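View pics/wrist0.png

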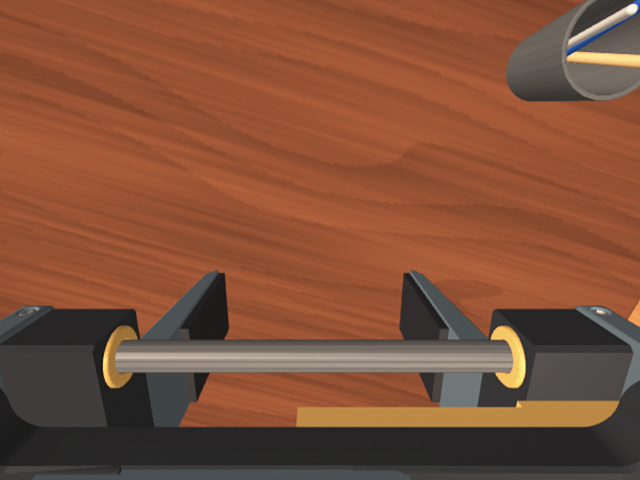

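```bash
python3 - <<'E'
from workcell import env
for l in ["magnet","pin_dish","round_1","square_1","cash_box","wood_tray","loupe","pry_tool"]:
  for c in ["scene","side"]:
    print(l,c,[(r["xyz"].round(0).tolist() if hasattr(r["xyz"],"round") else r["xyz"],round(r["conf"],2)) for r in env.look_for(c,l)])
E
```

```text
magnet scene [([628.1, -300.9, 8.8], 0.72), ([646.6, -204.1, 28.7], 0.57)]
magnet side [([635.2, -196.0, 17.8], 0.64), ([437.3, 118.0, 10.7], 0.29)]
pin_dish scene [([432.5, 305.1, 5.5], 0.96)]
pin_dish side [([443.4, 294.6, 5.8], 0.8), ([442.9, -111.0, 10.3], 0.73)]
round_1 scene [([628.9, -300.9, 9.7], 0.69), ([443.4, 109.3, 9.6], 0.64)]
round_1 side [([626.5, -291.4, 11.1], 0.65)]
square_1 scene [([450.3, -8.6, 5.8], 0.87), ([450.2, -118.5, 11.0], 0.84)]
square_1 side [([446.1, -110.3, 12.3], 0.75)]
cash_box scene [([443.8, 109.4, 13.2], 0.72), ([636.7, -5.0, 41.5], 0.65)]
cash_box side [([623.0, 21.0, 40.9], 0.92)]
wood_tray scene [([455.6, -322.1, 8.0], 0.91), ([628.5, -301.8, 7.4], 0.67), ([433.1, 305.0, 7.3], 0.47)]
wood_tray side [([449.4, -313.8, 7.7], 0.79)]
loupe scene [([659.7, 188.7, 27.0], 0.86)]
loupe side [([646.3, 204.2, 26.1], 0.88)]
pry_tool scene [([647.7, 284.9, 6.6], 0.95)]
pry_tool side [([637.6, 288.6, 4.0], 0.9), ([452.2, -313.9, 5.4], 0.4)]
```

The scene view shows the magnet at (219,326), rounds at (156,347) and (347,187), squares at (236,225) and (291,207), the dish at (430,158), the tray at (127,260), and the box at (335,275). The networks' reports match these apart from a few mix-ups, but the two cameras differ by about 10 mm. I'll measure from the pixels.

```bash
cat > h.py <<'E'
import numpy as np, cv2
from scipy.spatial.transform import Rotation as Ro
from workcell import env
def Rm(o): return Ro.from_euler('xyz',o,degrees=True).as_matrix()
def ray(cp,uv,z):
    uv=np.atleast_2d(np.float64(uv)); d=np.c_[(uv[:,0]-cp['cx'])/cp['fx'],(uv[:,1]-cp['cy'])/cp['fy'],np.ones(len(uv))]@Rm(cp['orientation']).T
    c=np.array(cp['xyz']); return c+d*((z-c[2])/d[:,2])[:,None]
def proj(cp,P):
    p=(np.atleast_2d(P)-np.array(cp['xyz']))@Rm(cp['orientation'])
    return np.c_[cp['fx']*p[:,0]/p[:,2]+cp['cx'],cp['fy']*p[:,1]/p[:,2]+cp['cy']]
def crop(img,u0,v0,w,h,f,name):
    cv2.imwrite('pics/'+name,cv2.resize(img[v0:v0+h,u0:u0+w],None,fx=f,fy=f,interpolation=cv2.INTER_CUBIC))
E
python3 - <<'E'
from h import *
s=cv2.imread('pics/scene0.png'); d=cv2.imread('pics/side0.png')
crop(s,60,200,200,150,4,'s_tray.png'); crop(s,265,215,140,110,5,'s_box.png')
crop(d,225,170,130,100,6,'d_box.png'); crop(d,375,130,100,75,8,'d_tray.png')
for n,img in (('scene',s),('side',d)):
    cp=env.camera_params(n)
    hsv=cv2.cvtColor(img,cv2.COLOR_BGR2HSV)
    m=((hsv[...,1]<60)&(hsv[...,2]>130)).astype(np.uint8)
    cs,_=cv2.findContours(m,cv2.RETR_EXTERNAL,cv2.CHAIN_APPROX_NONE)
    for c in cs:
        if cv2.contourArea(c)<80: continue
        P=ray(cp,c[:,0,:],10)[:,:2]
        if P[:,0].max()>800 or P[:,0].min()<200 or abs(P[:,1]).max()>420: continue
        print(n,c[:,0].mean(0).round(),cv2.contourArea(c),'rect',[np.round(q,1).tolist() for q in cv2.minAreaRect(np.float32(P))],'circ',np.round(cv2.minEnclosingCircle(np.float32(P))[0],1))
E
```

```text
scene [155. 346.] 565.0 rect [[630.6, -299.6], [42.6, 44.2], 80.3] circ [ 631.4 -300.2]
scene [218. 326.] 213.5 rect [[633.5, -201.6], [34.7, 22.1], 8.3] circ [ 633.7 -202.2]
scene [441. 250.] 132.5 rect [[645.6, 205.0], [27.1, 23.9], 67.4] circ [645.3 205.1]
scene [495. 252.] 94.0 rect [[683.2, 291.0], [43.6, 12.2], 8.2] circ [683.2 290.3]
scene [235. 224.] 515.5 rect [[445.3, -117.6], [49.5, 51.3], 77.4] circ [ 444.8 -117.3]
scene [291. 206.] 485.5 rect [[444.9, -6.1], [49.4, 52.8], 89.1] circ [444.4  -5.9]
scene [347. 187.] 245.5 rect [[442.0, 113.2], [43.7, 40.6], 13.0] circ [441.4 113.2]
scene [433. 155.] 1061.0 rect [[428.3, 309.5], [110.6, 108.3], 67.4] circ [428.1 310. ]
side [311. 368.] 3704.5 rect [[442.6, 291.0], [114.6, 112.4], 73.8] circ [440.9 293. ]
side [196. 328.] 414.0 rect [[641.2, 295.8], [107.3, 17.8], 9.8] circ [640.9 297.5]
side [357. 292.] 409.0 rect [[434.9, 118.3], [42.5, 51.2], 22.4] circ [436.1 118.8]
side [222. 278.] 114.0 rect [[664.5, 179.0], [28.2, 25.7], 24.1] circ [664.3 179.2]
side [379. 252.] 531.0 rect [[440.1, 0.1], [59.2, 52.0], 89.9] circ [438.6   0.8]
side [397. 219.] 446.0 rect [[441.0, -110.6], [59.7, 53.4], 77.7] circ [ 440.5 -109.1]
side [326. 173.] 132.0 rect [[638.5, -208.2], [20.2, 66.1], 24.1] circ [ 638.6 -208.4]
side [346. 156.] 169.5 rect [[624.9, -294.3], [41.7, 54.3], 23.0] circ [ 625.4 -292.9]
```

View pics/s_tray.png

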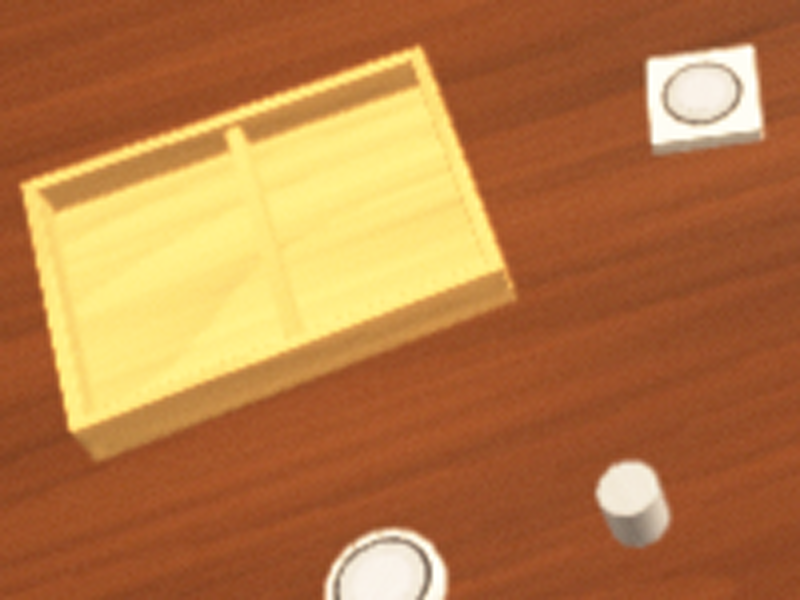

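View pics/s_box.png

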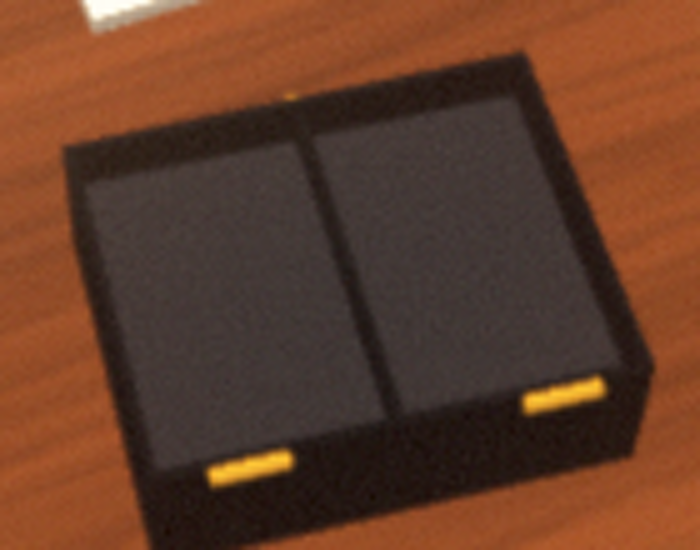

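View pics/d_box.png

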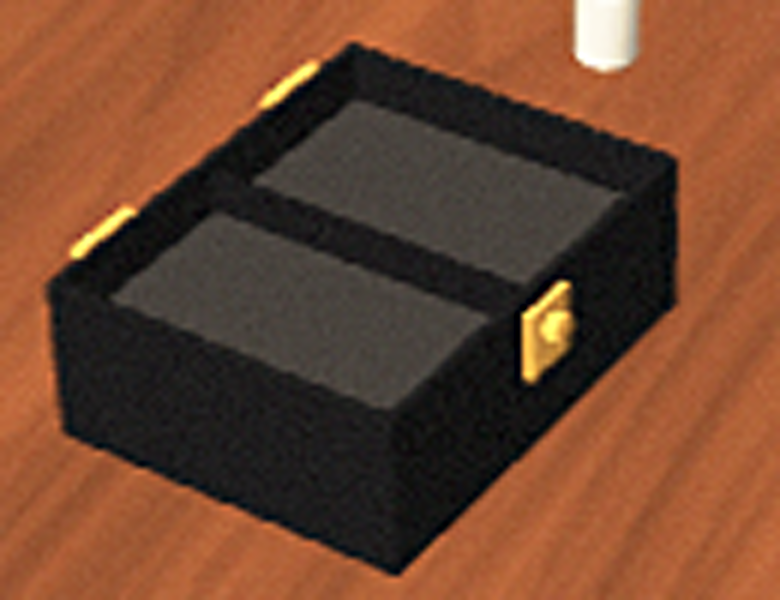

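View pics/d_tray.png

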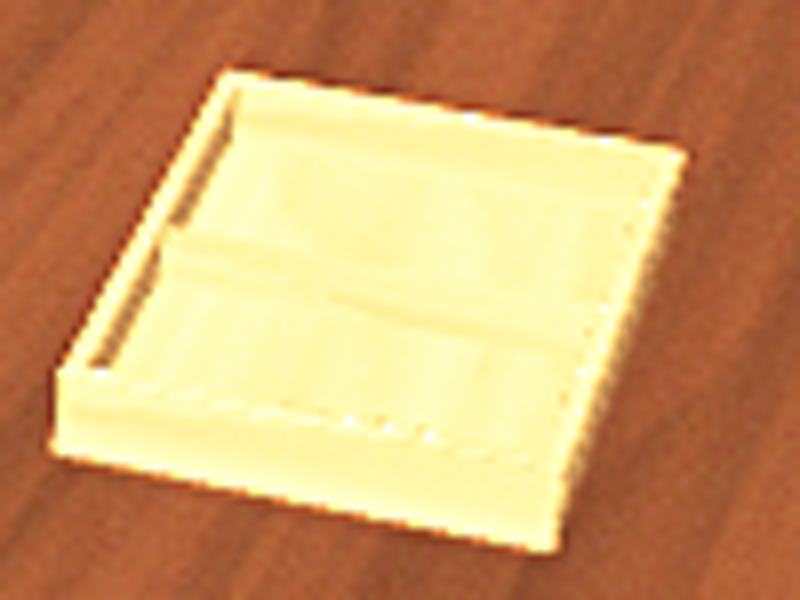

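```bash
python3 - <<'E'
from h import *
S=env.camera_params('scene');D=env.camera_params('side')
def rep(n,cp,pts,off,f,z):
    P=ray(cp,(np.float64(pts)+.5)/f-.5+np.array(off),z)[:,:2]
    print(n,P.round(1).tolist(), 'mean',P.mean(0).round(1),'edges',[ (round(float(np.hypot(*(P[(i+1)%len(P)]-P[i]))),1), round(float(np.degrees(np.arctan2(*(P[(i+1)%len(P)]-P[i])[::-1]))),1)) for i in range(len(P))])
rep('tray S',S,[(24,186),(420,47),(504,268),(72,430)],(60,200),4,26)
rep('tray D',D,[(228,68),(688,152),(562,465),(60,372)],(375,130),8,26)
rep('box S',S,[(65,148),(525,55),(652,362)],(265,215),5,60)
rep('box D',D,[(350,42),(676,158),(398,412),(48,288)],(225,170),6,60)
rep('box D base',D,[(676,303),(398,575),(65,432)],(225,170),6,0)
rep('mag S top',S,[(629,488)],(60,200),4,30)
rep('dish S rim',S,[(429.5,158.5)],(0,0),1,24)
E
```

```text
tray S [[392.5, -408.0], [380.0, -231.9], [515.7, -223.4], [525.4, -400.0]] mean [ 453.4 -315.8] edges [(176.6, 94.1), (135.9, 3.6), (176.9, -86.8), (133.1, -176.5)]
tray D [[523.1, -400.7], [387.1, -407.4], [378.6, -233.5], [512.7, -222.5]] mean [ 450.4 -316. ] edges [(136.2, -177.2), (174.1, 92.8), (134.6, 4.7), (178.5, -86.6)]
box S [[555.4, -69.4], [579.0, 89.9], [703.4, 72.1]] mean [612.6  30.9] edges [(161.0, 81.6), (125.6, -8.1), (204.7, -136.3)]
box D [[679.7, -87.0], [552.0, -68.2], [575.1, 86.1], [700.2, 75.3]] mean [626.7   1.6] edges [(129.0, 171.6), (155.9, 81.5), (125.6, -4.9), (163.6, -97.2)]
box D base [[552.0, -70.6], [575.2, 90.3], [702.6, 71.9]] mean [609.9  30.5] edges [(162.6, 81.8), (128.8, -8.2), (207.4, -136.6)]
mag S top [[637.8, -201.1]] mean [ 637.8 -201.1] edges [(0.0, 0.0)]
dish S rim [[445.8, 296.9]] mean [445.8 296.9] edges [(0.0, 0.0)]
```

The rim corners from both cameras agree within 3 mm:

| Container | Centre | Yaw |
|---|---|---|
| Tray | (452, -316) | 3.5° |
| Box | (628, 1) | -8.3° |

Next I'll move above the magnet with tool yaw near 90, so tool x is about world +y and tool y about world +x.

jog_arm:
  deltas:
    - [[0.02,-0.007,0.003,-4,0.08],[0.055,-0.02,0.01,-10,0.07],[0.095,-0.034,0.016,-17,0.06],[0.135,-0.049,0.023,-24,0.06],[0.175,-0.064,0.03,-31,0.06],[0.215,-0.079,0.037,-38,0.06],[0.255,-0.094,0.044,-45,0.06],[0.295,-0.108,0.05,-52,0.06],[0.335,-0.123,0.057,-59,0.06],[0.375,-0.138,0.064,-66,0.06],[0.415,-0.152,0.07,-72,0.06],[0.455,-0.167,0.077,-73.9,0.06],[0.495,-0.182,0.084,-73.9,0.06],[0.53,-0.195,0.09,-73.9,0.06],[0.555,-0.204,0.1,-73.9,0.06],[0.555,-0.204,0.1,-73.9,0.06],[0.555,-0.204,0.1,-73.9,0.06],[0.555,-0.204,0.1,-73.9,0.06]]

```text
time_s: 2.45
ee_pos: [635.6, -202.8, 130.7]
ee_rot: [-179.9, 0.0, 90.0]
force: [-0.5, 0.3, -0.2]
gripper_width: 59.9
```

```bash
cat >> h.py <<'E'
def go(x,y,z,yaw):
    "world target -> jog row numbers from the measured pose"
    s=env.state(); R=Rm(s['ee_rot']); d=R.T@(np.array([x,y,z])-s['ee_pos'])/1000
    t=(s['ee_rot'][2]-yaw+180)%360-180
    print('jog',d.round(4),'turn',round(t,2),'| pose',s['ee_pos'].round(1),s['ee_rot'].round(2),'w',round(s['gripper_width'],1),'F',s['force'].round(1),'t',round(s['time_s'],2))
def shot(name):
    cp=env.camera_params('wrist'); im=env.grab_frame('wrist')[:,:,::-1].copy(); cv2.imwrite('pics/'+name,im); return cp,im
E
python3 - <<'E'
from h import *
cp,im=shot('w1.png'); go(636,-202,130,90)
print(env.look_for('wrist','magnet'))
E
```

```text
jog [0.0014 0.0006 0.0012] turn -0.04 | pose [ 635.4 -203.4  131.2] [-1.7998e+02  3.0000e-02  8.9960e+01] w 60.0 F [-0.2 -0.1 -0.4] t 2.5
[{'xyz': [639.2, -200.2, 30.6], 'conf': 0.78}]
```

View pics/w1.png

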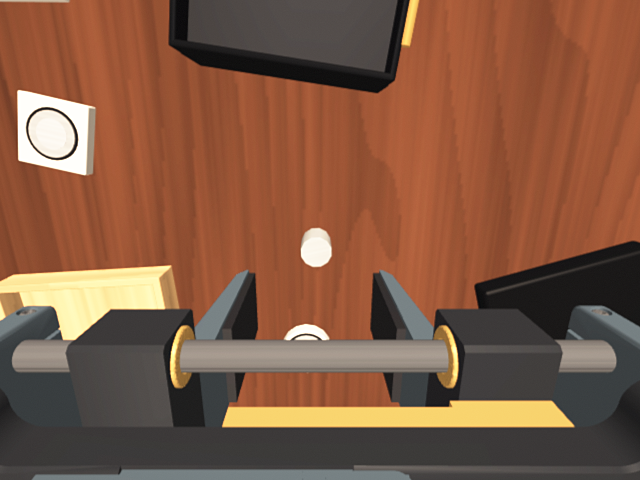

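The magnet's top is at (316,248), midway between the finger pads, with tips near u = 248 and u = 379.

```bash
python3 - <<'E'
from h import *
cp=env.camera_params('wrist'); im=cv2.imread('pics/w1.png')
hsv=cv2.cvtColor(im,cv2.COLOR_BGR2HSV)
m=((hsv[...,1]<70)&(hsv[...,2]>120)).astype(np.uint8)[215:285,285:350]
ys,xs=np.nonzero(m); print(xs.min()+285,xs.max()+285,ys.min()+215,ys.max()+215)
crop(im,280,210,80,70,8,'w1c.png')
for z,uv in ((30,(316,248)),): print(ray(cp,uv,z))
print(proj(cp,env.state()['ee_pos']))
E
```

```text
301 331 228 266
[[ 638.31476567 -200.64660714   30.        ]]
[[310.8935739  317.30245021]]
```

View pics/w1c.png

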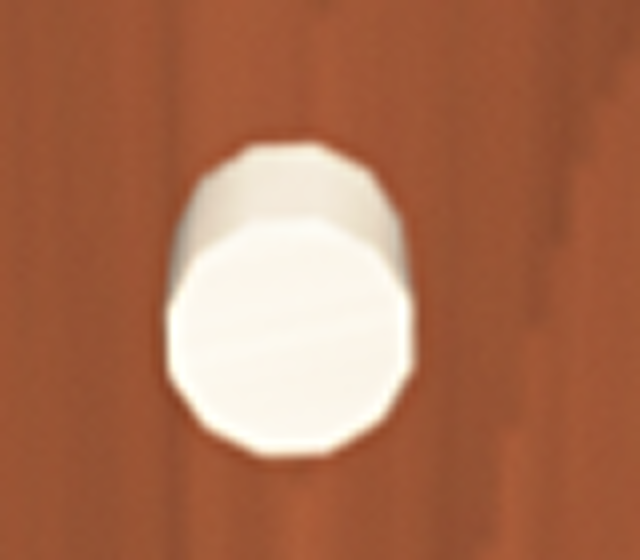

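jog_arm:
  deltas:
    - [[0,0.002,0.02,0,0.06],[0,0.002,0.05,0,0.06],[0,0.002,0.08,0,0.06],[0,0.002,0.098,0,0.06],[0,0.002,0.104,0,0.06],[0,0.002,0.104,0,0.06],[0,0.002,0.104,0,0.04],[0,0.002,0.104,0,0.03],[0,0.002,0.104,0,0.02],[0,0.002,0.104,0,0.01],[0,0.002,0.104,0,0.01],[0,0.002,0.104,0,0.01]]
  grip_force: 25

```text
time_s: 3.55
ee_pos: [638.2, -202.7, 27.6]
ee_rot: [180.0, 0.0, 90.0]
force: [-0.3, -0.0, 4.4]
gripper_width: 23.2
```

```bash
python3 - <<'E'
from h import *
go(445,296,120,90)
cp,im=shot('w2.png')
E
```

```text
jog [ 0.4987 -0.1932 -0.0927] turn -0.0 | pose [ 638.2 -202.7   27.6] [1.7996e+02 2.0000e-02 9.0000e+01] w 23.2 F [-0.3 -0.   4.4] t 3.55
```

View pics/w2.png

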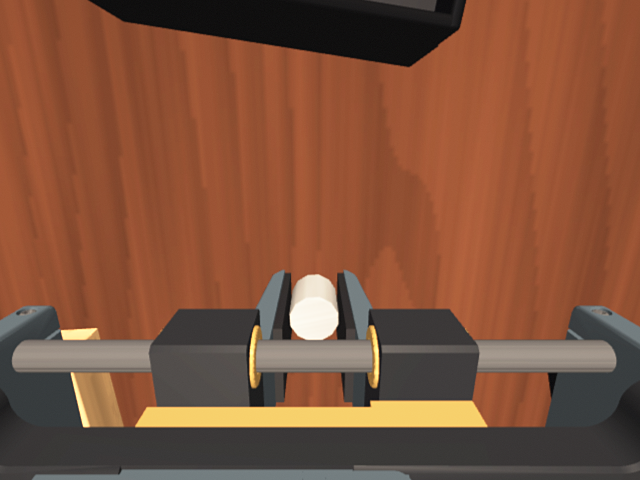

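jog_arm:
  deltas:
    - [[0,0,-0.01,0,0.01],[0,0,-0.03,0,0.01],[0,0,-0.06,0,0.01],[0.01,-0.004,-0.09,0,0.01],[0.03,-0.012,-0.1,0,0.01],[0.06,-0.024,-0.1,0,0.01],[0.095,-0.038,-0.1,0,0.01],[0.13,-0.052,-0.1,0,0.01],[0.167,-0.066,-0.1,0,0.01],[0.204,-0.08,-0.1,0,0.01],[0.241,-0.094,-0.1,0,0.01],[0.278,-0.108,-0.1,0,0.01],[0.315,-0.122,-0.1,0,0.01],[0.352,-0.136,-0.1,0,0.01],[0.389,-0.15,-0.1,0,0.01],[0.425,-0.165,-0.1,0,0.01],[0.455,-0.178,-0.1,0,0.01],[0.48,-0.188,-0.1,0,0.01],[0.498,-0.193,-0.1,0,0.01],[0.498,-0.193,-0.1,0,0.01]]

```text
time_s: 5.27
ee_pos: [444.3, 298.7, 127.6]
ee_rot: [179.9, -0.1, 90.2]
force: [0.3, 0.6, 0.3]
gripper_width: 23.4
```

```bash
python3 - <<'E'
from h import *
go(445,296,120,90)
cp,im=shot('w3.png'); print(env.look_for('wrist','pin_dish'))
np.save('cp3.npy',cp,allow_pickle=True)
E
```

```text
jog [-0.0027  0.0007  0.0076] turn 0.2 | pose [444.3 298.7 127.6] [ 1.7995e+02 -1.1000e-01  9.0200e+01] w 23.4 F [0.3 0.6 0.3] t 5.27
[{'xyz': [436.0, 307.2, 4.7], 'conf': 0.58}, {'xyz': [637.3, 291.1, 11.1], 'conf': 0.32}]
```

View pics/w3.png

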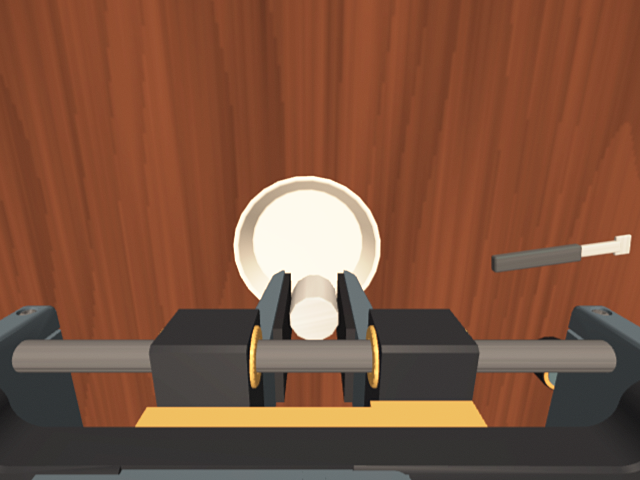

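```bash
python3 - <<'E'
from h import *
cp=np.load('cp3.npy',allow_pickle=True).item()
print(ray(cp,[(234,248),(380,248),(307,177)],24).round(1)); print(ray(cp,[(253,240),(363,240),(308,188)],5).round(1))
E
```

```text
[[385.5 301.1  24. ]
 [495.7 301.6  24. ]
 [440.7 354.3  24. ]]
[[396.8 302.    5. ]
 [485.4 302.4   5. ]
 [441.1 344.    5. ]]
```

The dish rim spans 234–380 px, so its centre is about (440, 298.5). I'll lower the magnet there.

jog_arm:
  deltas:
    - [[0,-0.004,0.015,0,0.01],[0,-0.004,0.045,0,0.01],[0,-0.004,0.07,0,0.01],[0,-0.004,0.084,0,0.01],[0,-0.004,0.09,0,0.01],[0,-0.004,0.0925,0,0.01],[0,-0.004,0.094,0,0.01],[0,-0.004,0.094,0,0.01],[0,-0.004,0.094,0,0.01]]

```text
time_s: 6.12
ee_pos: [442.0, 295.6, 33.9]
ee_rot: [179.9, -0.1, 90.0]
force: [0.3, -0.2, -0.4]
gripper_width: 23.4
```

```bash
python3 - <<'E'
from h import *
go(440,298.5,32.6,90)
d=env.grab_frame('side')[:,:,::-1]; crop(d,262,310,100,100,6,'d4.png')
E
```

```text
jog [ 0.0029 -0.002   0.0013] turn -0.03 | pose [442.  295.6  33.9] [ 1.799e+02 -6.000e-02  8.997e+01] w 23.4 F [ 0.3 -0.2 -0.4] t 6.12
```

View pics/d4.png

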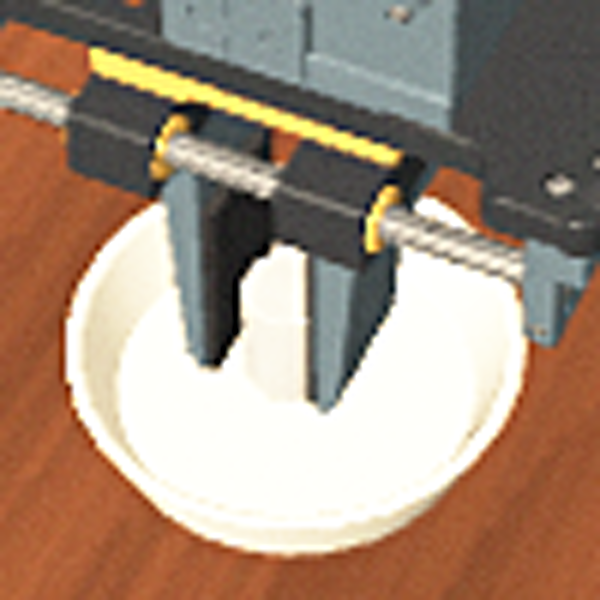

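jog_arm:
  deltas:
    - [[0,0,0.0007,0,0.01],[0,0,0.0014,0,0.01],[0,0,0.0014,0,0.01],[0,0,0.0014,0,0.026],[0,0,0.0014,0,0.03],[0,0,0.0014,0,0.036],[0,0,0.0014,0,0.04],[0,0,0.0014,0,0.04],[0,0,-0.01,0,0.04],[0,0,-0.03,0,0.04],[0,0,-0.065,0,0.04],[0,0,-0.1,0,0.06],[0,0,-0.1,0,0.07],[0,0,-0.1,0,0.07]]

```text
time_s: 7.33
ee_pos: [442.3, 296.1, 134.8]
ee_rot: [179.8, -0.1, 90.0]
force: [0.4, 0.2, -0.9]
gripper_width: 57.4
```

```bash
python3 - <<'E'
from h import *
go(440,30,130,90)
cp,im=shot('w5.png')
E
```

```text
jog [-0.2661 -0.0022  0.0042] turn -0.01 | pose [442.3 296.1 134.8] [ 1.7976e+02 -1.4000e-01  8.9990e+01] w 57.4 F [ 0.4  0.2 -0.9] t 7.33
```

View pics/w5.png

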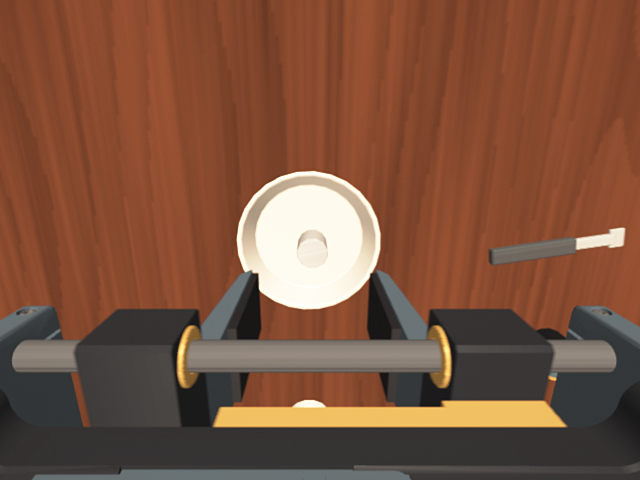

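The magnet stands upright near the dish centre at (312,248). Next is round_2, near (440, 114).

jog_arm:
  deltas:
    - [[-0.015,0,0,0,0.07],[-0.045,0,0,0,0.07],[-0.08,-0.001,0,0,0.07],[-0.115,-0.002,0,0,0.07],[-0.15,-0.002,0.005,0,0.07],[-0.172,-0.002,0.01,0,0.07],[-0.182,-0.002,0.015,0,0.07],[-0.182,-0.002,0.015,0,0.07],[-0.182,-0.002,0.015,0,0.07]]

```text
time_s: 8.13
ee_pos: [438.5, 113.1, 117.0]
ee_rot: [-179.9, 0.0, 89.9]
force: [-0.5, 0.2, -0.0]
gripper_width: 70.4
```

```bash
cat >> h.py <<'E'
def disc(im,cp,win,z=10):
    "bright low-saturation blob in window -> contour; coin surround ellipse"
    u0,v0,w,h=win; c=im[v0:v0+h,u0:u0+w]; hsv=cv2.cvtColor(c,cv2.COLOR_BGR2HSV)
    m=((hsv[...,1]<70)&(hsv[...,2]>110)).astype(np.uint8)
    cs,hi=cv2.findContours(m,cv2.RETR_CCOMP,cv2.CHAIN_APPROX_NONE)
    for k,q in enumerate(cs):
        if len(q)<30 or cv2.contourArea(q)<150: continue
        e=cv2.fitEllipse(q); uv=q[:,0]+[u0,v0]; P=ray(cp,uv,z)[:,:2]
        cen=ray(cp,np.array(e[0])+[u0,v0],z)[0,:2]
        print('outer' if hi[0,k,3]<0 else 'hole','ell uv',(np.array(e[0])+[u0,v0]).round(1),'axes',np.round(e[1],1),'world',cen.round(1),'rect',[np.round(x,1).tolist() for x in cv2.minAreaRect(np.float32(P))])
E
python3 - <<'E'
from h import *
go(440,114,120,90)
cp,im=shot('w6.png')
disc(im,cp,(250,180,130,130))
E
```

```text
jog [ 0.0009  0.0015 -0.003 ] turn -0.1 | pose [438.5 113.1 117. ] [-1.7987e+02  1.0000e-02  8.9900e+01] w 70.4 F [-0.5  0.2 -0. ] t 8.13
outer ell uv [313.7 248.8] axes [41.7 43.3] world [439.7 113.8] rect [[439.5, 113.4], [33.8, 33.1], 90.0]
outer ell uv [313.7 247. ] axes [55.8 56.3] world [439.6 115.3] rect [[439.8, 114.7], [44.9, 43.0], 90.0]
hole ell uv [313.7 248.6] axes [47.1 49.5] world [439.7 114. ] rect [[439.5, 113.6], [37.8, 37.9], 44.4]
```

View pics/w6.png

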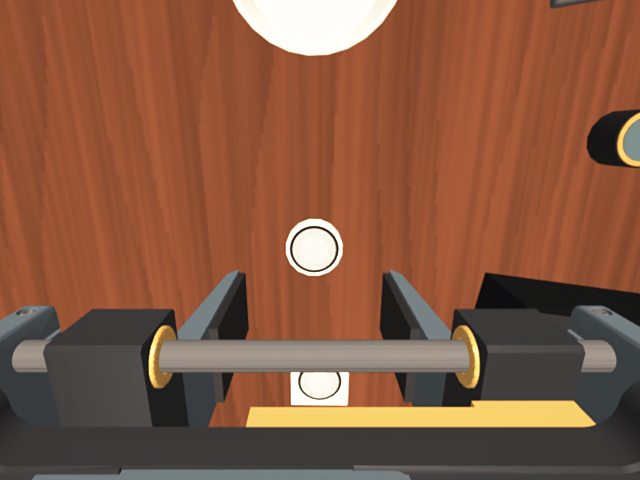

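jog_arm:
  deltas:
    - [[0.001,0.001,0.02,0,0.07],[0.001,0.001,0.05,0,0.07],[0.001,0.001,0.078,0,0.07],[0.001,0.001,0.092,0,0.07],[0.001,0.001,0.096,0,0.07],[0.001,0.001,0.098,0,0.07],[0.001,0.001,0.098,0,0.06],[0.001,0.001,0.098,0,0.05],[0.001,0.001,0.098,0,0.04],[0.001,0.001,0.098,0,0.03],[0.001,0.001,0.098,0,0.03],[0.001,0.001,0.098,0,0.03],[0.001,0.001,0.098,0,0.03]]
  grip_force: 25

```text
time_s: 9.27
ee_pos: [440.5, 114.5, 20.7]
ee_rot: [179.9, -0.0, 90.0]
force: [-0.7, 0.9, 6.9]
gripper_width: 43.0
```

```bash
python3 - <<'E'
from h import *
go(440,114,120,90); go(633.7,40.3,130,81.7)
cp,im=shot('w7.png')
E
```

```text
jog [-0.0005 -0.0004 -0.0993] turn -0.03 | pose [440.5 114.5  20.7] [ 1.7993e+02 -2.0000e-02  8.9970e+01] w 43.0 F [-0.7  0.9  6.9] t 9.27
jog [-0.0741  0.1933 -0.1091] turn 8.27 | pose [440.5 114.5  20.7] [ 1.7993e+02 -2.0000e-02  8.9970e+01] w 43.0 F [-0.7  0.9  6.9] t 9.27
```

View pics/w7.png

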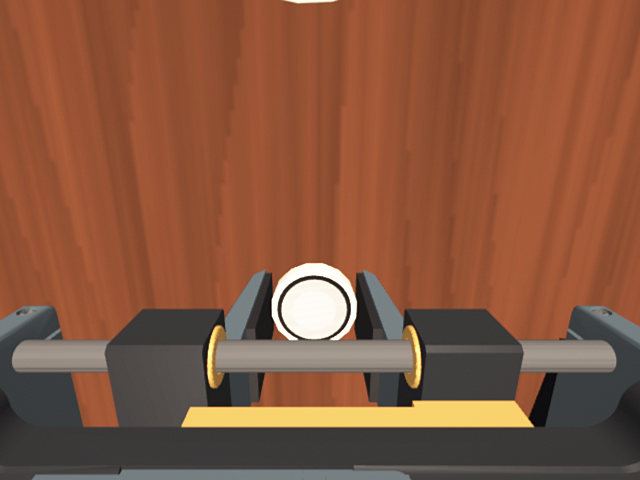

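Round_2 is held flat and centred between the pads at (314,305). Carrying it to the box's +y bay.

jog_arm:
  deltas:
    - [[0,0,-0.01,0,0.03],[0,0,-0.03,0,0.03],[0,0,-0.06,0,0.03],[0,0.005,-0.09,0,0.03],[-0.008,0.02,-0.105,1,0.03],[-0.02,0.05,-0.11,3,0.03],[-0.033,0.085,-0.11,5,0.03],[-0.046,0.12,-0.11,7,0.03],[-0.06,0.155,-0.11,8.3,0.03],[-0.069,0.18,-0.11,8.3,0.03],[-0.074,0.193,-0.11,8.3,0.03],[-0.074,0.193,-0.11,8.3,0.03],[-0.074,0.193,-0.11,8.3,0.03]]

```text
time_s: 10.4
ee_pos: [632.8, 39.9, 129.1]
ee_rot: [-179.9, 0.0, 81.6]
force: [-0.5, 0.5, -1.1]
gripper_width: 42.9
```

```bash
python3 - <<'E'
from h import *
go(633.7,40.3,60.7,81.7)
cp,im=shot('w8.png'); np.save('cp8.npy',cp,allow_pickle=True)
c,s=np.cos(np.radians(-8.3)),np.sin(np.radians(-8.3))
B=lambda x,y,z:[628+c*x-s*y,1.2+s*x+c*y,z]
pts=[B(x,y,60) for x in(-65,65) for y in (-81.5,81.5)]+[B(x,y,40) for x in(-61,61) for y in (1.5,77.5)]
for p in proj(cp,pts): cv2.circle(im,tuple(int(round(t)) for t in p),3,(0,255,0),-1)
cv2.imwrite('pics/w8o.png',im)
E
```

```text
jog [0.0005 0.0009 0.0684] turn -0.06 | pose [632.8  39.9 129.1] [-1.799e+02  2.000e-02  8.164e+01] w 42.9 F [-0.5  0.5 -1.1] t 10.4
```

View pics/w8o.png

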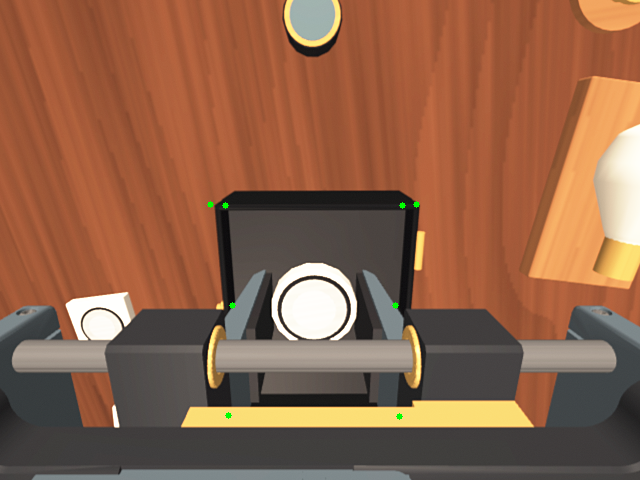

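The overlaid box model fits the picture within about 4 px, and the capsule is over the +y bay with good clearance. Lowering.

jog_arm:
  deltas:
    - [[0.0005,0.001,0.015,0,0.03],[0.0005,0.001,0.04,0,0.03],[0.0005,0.001,0.058,0,0.03],[0.0005,0.001,0.064,0,0.03],[0.0005,0.001,0.066,0,0.03],[0.0005,0.001,0.067,0,0.03],[0.0005,0.001,0.068,0,0.03],[0.0005,0.001,0.068,0,0.03],[0.0005,0.001,0.068,0,0.03]]

```text
time_s: 11.2
ee_pos: [634.7, 40.7, 63.0]
ee_rot: [179.9, -0.0, 81.7]
force: [0.4, -0.2, 0.1]
gripper_width: 42.8
```

```bash
python3 - <<'E'
from h import *
go(633.7,40.3,60.7,81.7)
E
```

```text
jog [-0.0006 -0.001   0.0023] turn -0.01 | pose [634.7  40.7  63. ] [ 1.7989e+02 -2.0000e-02  8.1690e+01] w 42.8 F [ 0.4 -0.2  0.1] t 11.2
```

jog_arm:
  deltas:
    - [[0,0,0.0008,0,0.03],[0,0,0.0015,0,0.03],[0,0,0.002,0,0.03],[0,0,0.002,0,0.03]]

```text
time_s: 11.53
ee_pos: [634.5, 40.6, 60.7]
ee_rot: [180.0, -0.0, 81.7]
force: [-1.2, -0.4, 4.2]
gripper_width: 43.0
```

Contact at 4 N, at the expected height. Releasing, then I'll look.

jog_arm:
  deltas:
    - [[0,0,0,0,0.046],[0,0,0,0,0.05],[0,0,0,0,0.056],[0,0,0,0,0.06],[0,0,0,0,0.062],[0,0,-0.01,0,0.062],[0,0,-0.035,0,0.062],[0,0,-0.065,0,0.064],[0,0,-0.08,0,0.07],[0,0,-0.08,0,0.07]]

```text
time_s: 12.37
ee_pos: [636.8, 40.8, 145.0]
ee_rot: [179.5, -0.1, 81.7]
force: [0.9, -0.6, 0.6]
gripper_width: 69.8
```

```bash
python3 - <<'E'
from h import *
go(628,-297,130,90)
cp,im=shot('w9.png')
E
```

```text
jog [-0.3356  0.0399  0.0148] turn -8.31 | pose [636.8  40.8 145. ] [ 1.7948e+02 -1.0000e-01  8.1690e+01] w 69.8 F [ 0.9 -0.6  0.6] t 12.37
```

View pics/w9.png

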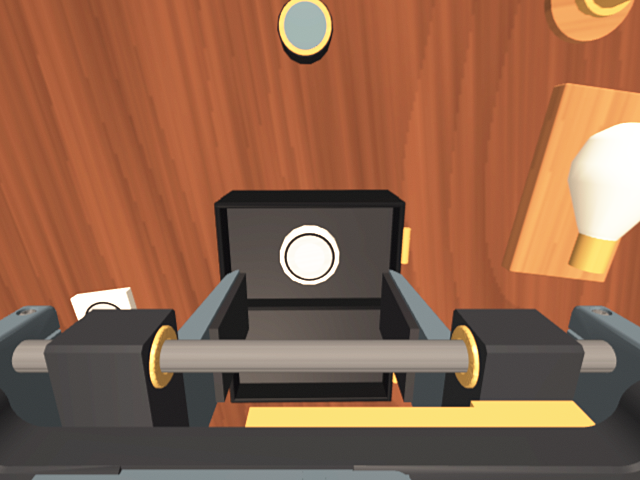

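The capsule lies flat in the +y bay at (309,255), coin face up. Next is round_1.

jog_arm:
  deltas:
    - [[-0.015,0.002,0,0,0.07],[-0.045,0.006,0,-1,0.07],[-0.08,0.01,0,-2,0.07],[-0.118,0.015,0,-4,0.07],[-0.156,0.02,0,-6,0.07],[-0.194,0.025,0,-8.3,0.07],[-0.232,0.03,0.003,-8.3,0.07],[-0.27,0.034,0.007,-8.3,0.07],[-0.3,0.038,0.012,-8.3,0.07],[-0.322,0.041,0.017,-8.3,0.07],[-0.335,0.042,0.02,-8.3,0.07],[-0.335,0.042,0.02,-8.3,0.07],[-0.335,0.042,0.02,-8.3,0.07],[-0.335,0.042,0.02,-8.3,0.07]]

```text
time_s: 13.58
ee_pos: [627.1, -295.6, 119.6]
ee_rot: [-179.9, -0.1, 90.0]
force: [-0.3, -0.1, 0.5]
gripper_width: 70.1
```

```bash
python3 - <<'E'
from h import *
cp,im=shot('w10.png'); disc(im,cp,(250,180,130,130)); go(628,-297,18.5,90)
E
```

```text
outer ell uv [316.  255.8] axes [40.6 42.6] world [ 630.1 -301.2] rect [[630.2, -301.2], [32.8, 33.6], 0.1]
outer ell uv [315.9 253.8] axes [54.7 55. ] world [ 630.  -299.6] rect [[629.8, -300.1], [42.9, 45.1], 14.5]
hole ell uv [316.  255.6] axes [46.  48.8] world [ 630.1 -301. ] rect [[630.1, -301.3], [37.9, 37.9], 44.4]
jog [-0.0017  0.0006  0.1015] turn 0.07 | pose [ 627.4 -295.3  120. ] [-1.7998e+02 -4.0000e-02  9.0070e+01] w 70.1 F [ 0.4 -0.2 -0.2] t 13.63
```

View pics/w10.png

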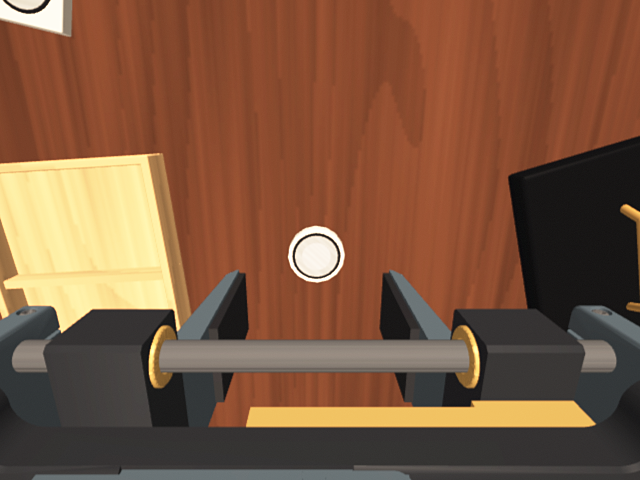

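jog_arm:
  deltas:
    - [[-0.0055,0.002,0.02,0,0.07],[-0.0055,0.002,0.05,0,0.07],[-0.0055,0.002,0.078,0,0.07],[-0.0055,0.002,0.094,0,0.07],[-0.0055,0.002,0.098,0,0.07],[-0.0055,0.002,0.1005,0,0.07],[-0.0055,0.002,0.1005,0,0.06],[-0.0055,0.002,0.1005,0,0.05],[-0.0055,0.002,0.1005,0,0.04],[-0.0055,0.002,0.1005,0,0.03],[-0.0055,0.002,0.1005,0,0.03],[-0.0055,0.002,0.1005,0,0.03],[-0.0055,0.002,0.1005,0,0.03]]

```text
time_s: 14.72
ee_pos: [629.9, -302.7, 20.7]
ee_rot: [179.9, 0.0, 90.0]
force: [-0.8, 1.2, 5.4]
gripper_width: 43.0
```

```bash
python3 - <<'E'
from h import *
cp,im=shot('w11.png'); go(623,-38,130,81.7)
crop(im,230,220,160,160,4,'w11c.png')
E
```

```text
jog [ 0.2646 -0.0068 -0.1095] turn 8.28 | pose [ 629.9 -302.6   20.7] [1.799e+02 4.000e-02 8.998e+01] w 42.9 F [-1.   0.8  5.8] t 14.77
```

View pics/w11c.png

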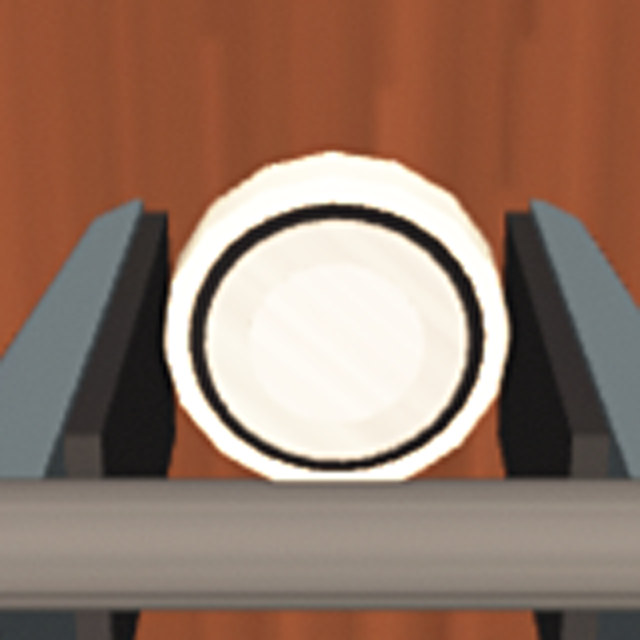

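Held and centred. Carrying it to the -y bay.

jog_arm:
  deltas:
    - [[0,0,-0.01,0,0.03],[0,0,-0.03,0,0.03],[0,0,-0.06,0,0.03],[0.01,0,-0.09,0,0.03],[0.03,-0.001,-0.105,1,0.03],[0.06,-0.002,-0.11,3,0.03],[0.095,-0.003,-0.11,5,0.03],[0.13,-0.004,-0.11,7,0.03],[0.165,-0.005,-0.11,8.3,0.03],[0.2,-0.006,-0.11,8.3,0.03],[0.23,-0.007,-0.11,8.3,0.03],[0.252,-0.007,-0.11,8.3,0.03],[0.264,-0.007,-0.11,8.3,0.03],[0.264,-0.007,-0.11,8.3,0.03],[0.264,-0.007,-0.11,8.3,0.03]]

```text
time_s: 16.02
ee_pos: [622.5, -38.7, 129.6]
ee_rot: [180.0, 0.1, 81.7]
force: [-0.0, 0.2, -0.6]
gripper_width: 42.8
```

```bash
python3 - <<'E'
from h import *
go(623,-38,60.7,81.7)
cp,im=shot('w12.png')
E
```

```text
jog [0.0009 0.0004 0.0689] turn 0.05 | pose [622.5 -38.7 129.6] [1.7999e+02 5.0000e-02 8.1750e+01] w 42.8 F [-0.   0.2 -0.6] t 16.02
```

View pics/w12.png

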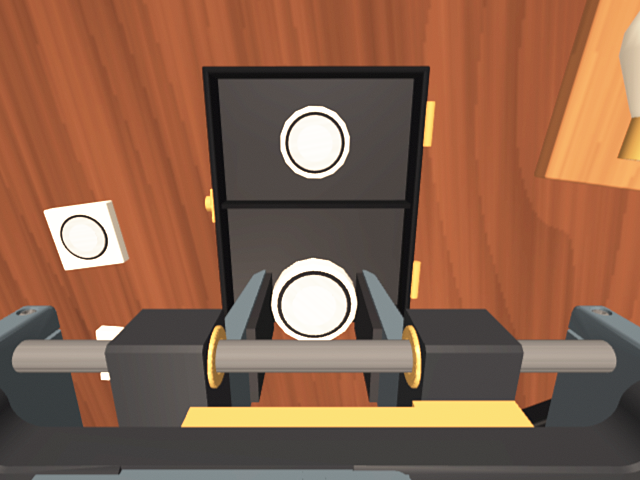

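jog_arm:
  deltas:
    - [[0.001,0.0005,0.015,0,0.03],[0.001,0.0005,0.04,0,0.03],[0.001,0.0005,0.058,0,0.03],[0.001,0.0005,0.064,0,0.03],[0.001,0.0005,0.067,0,0.03],[0.001,0.0005,0.068,0,0.03],[0.001,0.0005,0.069,0,0.03],[0.001,0.0005,0.0695,0,0.03],[0.001,0.0005,0.0695,0,0.03]]

```text
time_s: 16.82
ee_pos: [623.6, -37.7, 60.9]
ee_rot: [179.9, 0.0, 81.7]
force: [0.2, 0.1, -1.2]
gripper_width: 42.6
```

jog_arm:
  deltas:
    - [[0,0,0.0004,0,0.03],[0,0,0.0008,0,0.03],[0,0,0.0008,0,0.03]]

```text
time_s: 17.07
ee_pos: [623.6, -37.6, 60.7]
ee_rot: [179.9, 0.0, 81.7]
force: [-1.7, -0.8, 5.0]
gripper_width: 42.8
```

jog_arm:
  deltas:
    - [[0,0,0,0,0.046],[0,0,0,0,0.05],[0,0,0,0,0.056],[0,0,0,0,0.06],[0,0,0,0,0.062],[0,0,-0.01,0,0.062],[0,0,-0.035,0,0.062],[0,0,-0.06,0,0.064],[0,0,-0.07,0,0.075],[0,0,-0.07,0,0.08],[0,0,-0.07,0,0.08]]

```text
time_s: 17.98
ee_pos: [623.0, -37.5, 129.4]
ee_rot: [180.0, 0.0, 81.7]
force: [-0.3, 0.2, 0.8]
gripper_width: 79.4
```

```bash
python3 - <<'E'
from h import *
go(443,-3,120,89)
cp,im=shot('w13.png')
E
```

```text
jog [ 0.0081 -0.1831  0.0092] turn -7.31 | pose [623.  -37.5 129.4] [179.96   0.    81.69] w 79.4 F [-0.3  0.2  0.8] t 17.98
```

View pics/w13.png

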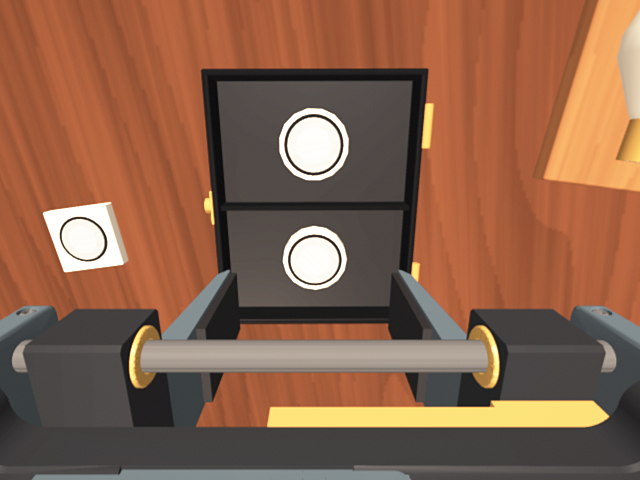

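Both capsules lie flat, one in each bay, at (314,145) and (314,258). Next is the square at about (443, -3).

jog_arm:
  deltas:
    - [[0,-0.015,0,0,0.08],[0.002,-0.045,0,-1,0.08],[0.004,-0.08,0.002,-3,0.08],[0.006,-0.115,0.004,-5,0.08],[0.008,-0.15,0.006,-7.3,0.08],[0.008,-0.173,0.009,-7.3,0.08],[0.008,-0.183,0.009,-7.3,0.08],[0.008,-0.183,0.009,-7.3,0.08],[0.008,-0.183,0.009,-7.3,0.08]]

```text
time_s: 18.78
ee_pos: [444.1, -3.2, 120.1]
ee_rot: [179.9, 0.0, 89.0]
force: [0.9, -1.0, 1.0]
gripper_width: 80.3
```

```bash
python3 - <<'E'
from h import *
cp,im=shot('w14.png'); go(443,-3,18.5,89)
disc(im,cp,(240,180,150,130))
E
```

```text
jog [ 0.0003 -0.0022  0.1017] turn -0.02 | pose [445.   -3.3 120.2] [1.7988e+02 1.0000e-02 8.8980e+01] w 80.0 F [ 0.3 -1.  -0.9] t 18.83
outer ell uv [312.1 252. ] axes [40.9 43. ] world [444.3  -6. ] rect [[444.6, -6.3], [32.7, 33.5], 89.0]
outer ell uv [312.  249.3] axes [73.9 75. ] world [444.3  -3.7] rect [[444.3, -4.6], [51.3, 50.3], 89.0]
hole ell uv [312.1 251.8] axes [46.3 48.5] world [444.3  -5.8] rect [[444.2, -6.3], [37.6, 37.5], 89.0]
```

View pics/w14.png

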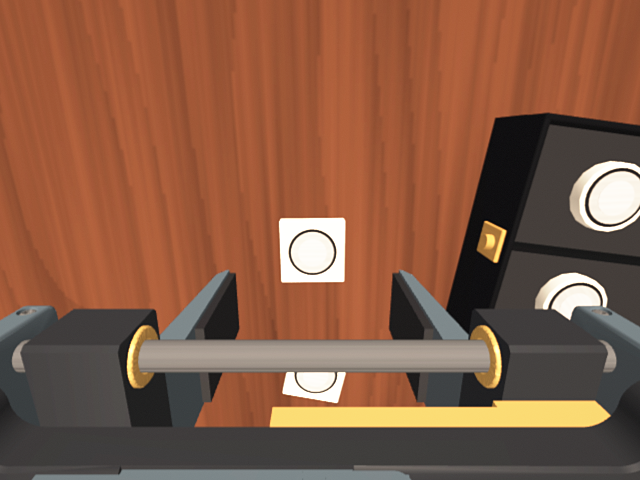

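jog_arm:
  deltas:
    - [[-0.003,0,0.02,0,0.08],[-0.003,0,0.05,0,0.08],[-0.003,0,0.078,0,0.08],[-0.003,0,0.094,0,0.08],[-0.003,0,0.098,0,0.08],[-0.003,0,0.1005,0,0.075],[-0.003,0,0.1005,0,0.065],[-0.003,0,0.1005,0,0.055],[-0.003,0,0.1005,0,0.045],[-0.003,0,0.1005,0,0.035],[-0.003,0,0.1005,0,0.035],[-0.003,0,0.1005,0,0.035],[-0.003,0,0.1005,0,0.035]]

```text
time_s: 19.92
ee_pos: [443.7, -6.1, 20.5]
ee_rot: [179.9, 0.0, 89.0]
force: [-0.6, -0.6, 5.9]
gripper_width: 49.6
```

```bash
python3 - <<'E'
from h import *
cp,im=shot('w15.png'); go(449.4,-273,110,93.5)
crop(im,230,220,160,160,4,'w15c.png')
E
```

```text
jog [-0.2667  0.0106 -0.0895] turn -4.51 | pose [443.7  -6.1  20.5] [1.7989e+02 1.0000e-02 8.8990e+01] w 49.8 F [-0.1 -0.2  5.5] t 19.97
```

View pics/w15c.png

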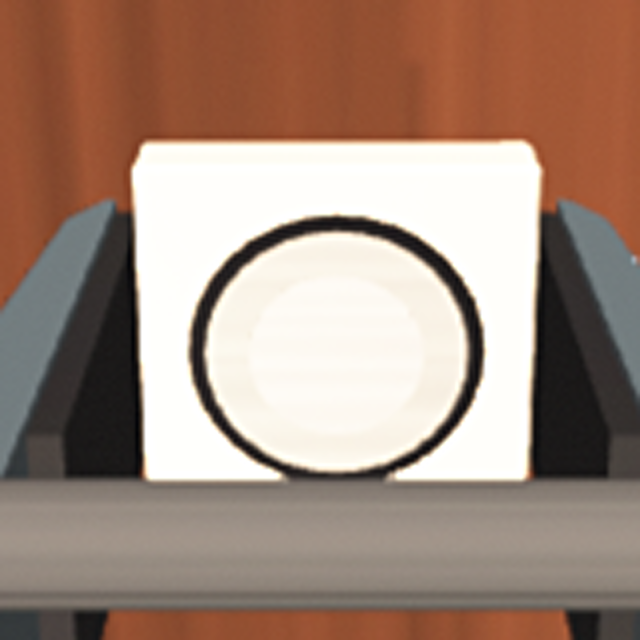

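Square held squarely. Carrying it to the tray's -y bay at (454.6, -359).

jog_arm:
  deltas:
    - [[0,0,-0.01,0,0.035],[0,0,-0.03,0,0.035],[-0.005,0,-0.06,0,0.035],[-0.02,0.001,-0.08,0,0.035],[-0.045,0.002,-0.09,-1,0.035],[-0.08,0.004,-0.09,-2,0.035],[-0.118,0.006,-0.09,-3,0.035],[-0.156,0.008,-0.09,-4,0.035],[-0.194,0.01,-0.09,-4.5,0.035],[-0.232,0.012,-0.09,-4.5,0.035],[-0.27,0.014,-0.09,-4.5,0.035],[-0.305,0.016,-0.09,-4.5,0.035],[-0.332,0.017,-0.09,-4.5,0.035],[-0.347,0.017,-0.09,-4.5,0.035],[-0.353,0.017,-0.09,-4.5,0.035],[-0.353,0.017,-0.09,-4.5,0.035],[-0.353,0.017,-0.09,-4.5,0.035]]

```text
time_s: 21.38
ee_pos: [453.4, -357.9, 109.4]
ee_rot: [-179.9, -0.1, 93.5]
force: [0.0, 0.1, -0.5]
gripper_width: 49.6
```

```bash
python3 - <<'E'
from h import *
go(454.6,-359,26.7,93.5)
cp,im=shot('w16.png')
c,s=np.cos(np.radians(3.5)),np.sin(np.radians(3.5))
B=lambda x,y,z:[452+c*x-s*y,-316+s*x+c*y,z]
pts=[B(x,y,26) for x in(-68,68) for y in (-89,89)]+[B(x,y,21) for x in(-62,62) for y in (-3,3)]
for p in proj(cp,pts): cv2.circle(im,tuple(int(round(t)) for t in p),3,(0,255,0),-1)
cv2.imwrite('pics/w16o.png',im)
E
```

```text
jog [-0.0013  0.0012  0.0827] turn 0.0 | pose [ 453.4 -357.9  109.4] [-1.7995e+02 -9.0000e-02  9.3500e+01] w 49.6 F [ 0.   0.1 -0.5] t 21.38
```

View pics/w16o.png

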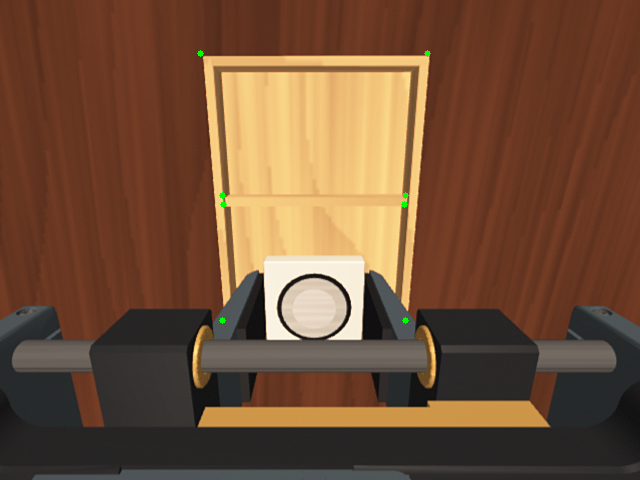

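The tray model fits within about 3 px. Lowering.

jog_arm:
  deltas:
    - [[-0.001,0.001,0.015,0,0.035],[-0.001,0.001,0.045,0,0.035],[-0.001,0.001,0.068,0,0.035],[-0.001,0.001,0.077,0,0.035],[-0.001,0.001,0.08,0,0.035],[-0.001,0.001,0.0815,0,0.035],[-0.001,0.001,0.0825,0,0.035],[-0.001,0.001,0.0825,0,0.035],[-0.001,0.001,0.0825,0,0.035]]

```text
time_s: 22.18
ee_pos: [455.5, -360.7, 28.3]
ee_rot: [179.9, 0.1, 93.5]
force: [-0.5, -0.1, -0.2]
gripper_width: 49.8
```

jog_arm:
  deltas:
    - [[0,0,0.0006,0,0.035],[0,0,0.0012,0,0.035],[0,0,0.0017,0,0.035],[0,0,0.0017,0,0.035]]

```text
time_s: 22.52
ee_pos: [455.1, -360.6, 26.5]
ee_rot: [179.9, 0.0, 93.5]
force: [-0.7, 1.3, 5.6]
gripper_width: 50.4
```

Contact at 5.6 N. Releasing and retracting.

jog_arm:
  deltas:
    - [[0,0,0,0,0.052],[0,0,0,0,0.058],[0,0,0,0,0.062],[0,0,0,0,0.066],[0,0,0,0,0.068],[0,0,-0.01,0,0.068],[0,0,-0.035,0,0.068],[0,0,-0.07,0,0.07],[0,0,-0.09,0,0.08],[0,0,-0.095,0,0.08],[0,0,-0.095,0,0.08]]

```text
time_s: 23.43
ee_pos: [455.7, -361.0, 122.6]
ee_rot: [179.8, 0.2, 93.5]
force: [1.0, -0.3, -0.2]
gripper_width: 79.4
```

```bash
python3 - <<'E'
from h import *
go(443,-115,120,77.4)
cp,im=shot('w17.png')
E
```

```text
jog [0.2463 0.0023 0.0019] turn 16.09 | pose [ 455.7 -361.   122.6] [179.81   0.18  93.49] w 79.4 F [ 1.  -0.3 -0.2] t 23.43
```

View pics/w17.png

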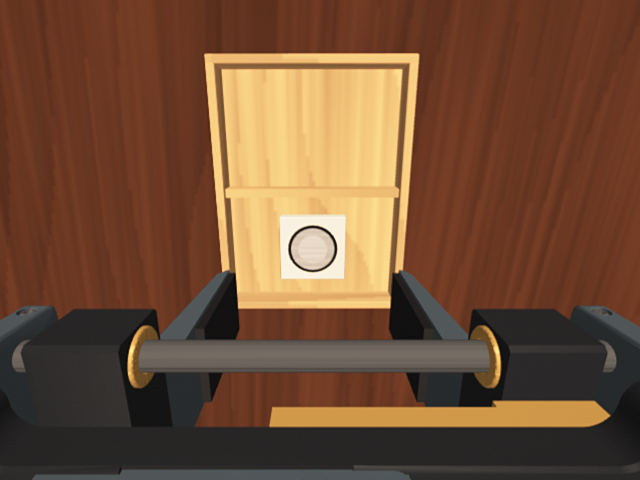

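The first square is flat in the -y bay at (313,248). Next is the last square, near (443, -115).

jog_arm:
  deltas:
    - [[0.015,0,0,2,0.08],[0.045,0,0,5,0.08],[0.08,0.001,0,9,0.08],[0.118,0.001,0,13,0.08],[0.156,0.002,0,16.1,0.08],[0.194,0.002,0.001,16.1,0.08],[0.224,0.002,0.002,16.1,0.08],[0.24,0.002,0.002,16.1,0.08],[0.246,0.002,0.002,16.1,0.08],[0.246,0.002,0.002,16.1,0.08],[0.246,0.002,0.002,16.1,0.08]]

```text
time_s: 24.4
ee_pos: [441.7, -115.0, 117.7]
ee_rot: [-179.9, 0.0, 77.4]
force: [0.3, -1.0, -0.5]
gripper_width: 80.2
```

```bash
python3 - <<'E'
from h import *
cp,im=shot('w18.png')
disc(im,cp,(240,180,150,130)); go(443,-115,18.5,77.4)
E
```

```text
outer ell uv [317.1 252.5] axes [41.4 43.2] world [ 444.8 -118. ] rect [[445.0, -118.3], [33.2, 33.2], 77.5]
outer ell uv [316.9 250.1] axes [74.4 75.2] world [ 445.1 -116. ] rect [[445.0, -116.7], [51.7, 49.9], 77.3]
hole ell uv [317.1 252.2] axes [46.6 49.1] world [ 444.9 -117.7] rect [[444.9, -118.2], [38.1, 37.6], 33.2]
jog [0.0007 0.001  0.0994] turn -0.04 | pose [ 441.9 -115.4  117.9] [-1.7996e+02  2.0000e-02  7.7360e+01] w 79.9 F [ 0.3  0.2 -0.2] t 24.45
```

View pics/w18.png

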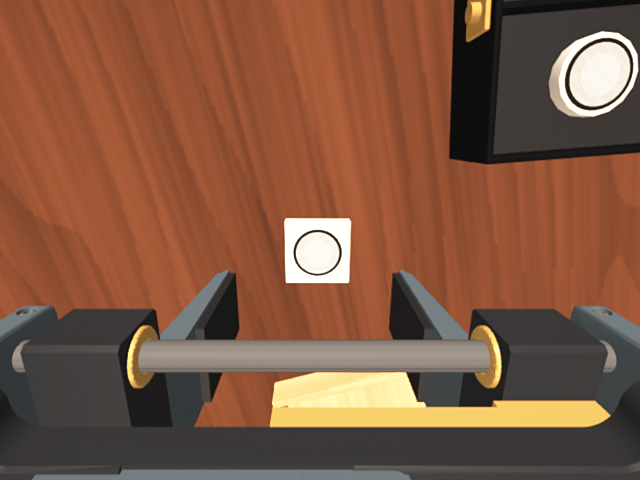

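jog_arm:
  deltas:
    - [[-0.002,0.003,0.02,0,0.08],[-0.002,0.003,0.05,0,0.08],[-0.002,0.003,0.078,0,0.08],[-0.002,0.003,0.092,0,0.08],[-0.002,0.003,0.096,0,0.08],[-0.002,0.003,0.0985,0,0.075],[-0.002,0.003,0.0985,0,0.065],[-0.002,0.003,0.0985,0,0.055],[-0.002,0.003,0.0985,0,0.045],[-0.002,0.003,0.0985,0,0.035],[-0.002,0.003,0.0985,0,0.035],[-0.002,0.003,0.0985,0,0.035],[-0.002,0.003,0.0985,0,0.035]]

```text
time_s: 25.53
ee_pos: [444.9, -117.4, 20.8]
ee_rot: [179.9, 0.0, 77.4]
force: [-1.7, -0.4, 6.3]
gripper_width: 49.7
```

```bash
python3 - <<'E'
from h import *
cp,im=shot('w19.png'); go(449.4,-273.5,110,93.5)
crop(im,230,220,160,160,4,'w19c.png')
E
```

```text
jog [-0.1514  0.0386 -0.0891] turn -16.1 | pose [ 444.9 -117.4   20.8] [1.799e+02 2.000e-02 7.740e+01] w 49.7 F [-0.9 -0.6  6.3] t 25.58
```

View pics/w19c.png

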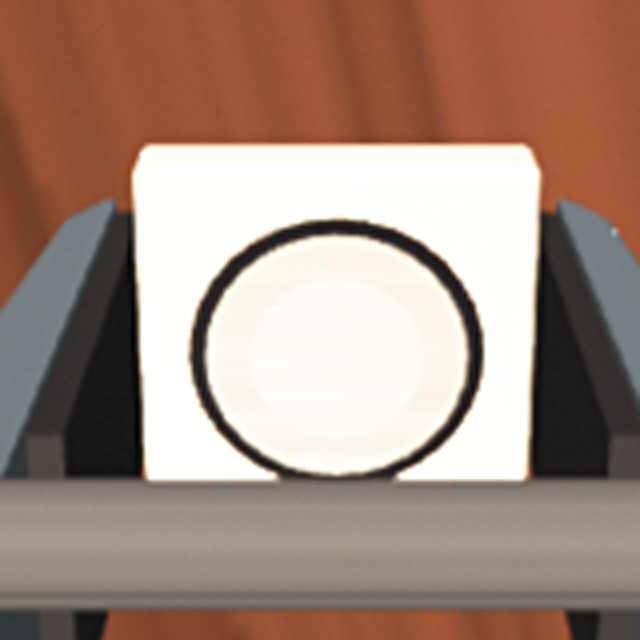

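Held squarely. Carrying it to the tray's +y bay.

jog_arm:
  deltas:
    - [[0,0,-0.01,0,0.035],[0,0,-0.03,0,0.035],[0,0,-0.06,0,0.035],[-0.01,0.003,-0.08,-1,0.035],[-0.03,0.008,-0.09,-4,0.035],[-0.06,0.016,-0.09,-8,0.035],[-0.09,0.023,-0.09,-12,0.035],[-0.12,0.031,-0.09,-15,0.035],[-0.142,0.037,-0.09,-16.1,0.035],[-0.151,0.039,-0.09,-16.1,0.035],[-0.151,0.039,-0.09,-16.1,0.035],[-0.151,0.039,-0.09,-16.1,0.035]]

```text
time_s: 26.58
ee_pos: [449.0, -272.5, 109.6]
ee_rot: [-179.9, -0.1, 93.4]
force: [0.2, 0.3, -0.6]
gripper_width: 49.4
```

```bash
python3 - <<'E'
from h import *
cp,im=shot('w20.png'); go(449.4,-273.5,26.8,93.5)
E
```

```text
jog [-0.0017  0.0004  0.0828] turn -0.02 | pose [ 449.  -271.9  109.6] [-1.7994e+02 -7.0000e-02  9.3480e+01] w 49.3 F [ 0.5 -0.5 -0.6] t 26.63
```

View pics/w20.png

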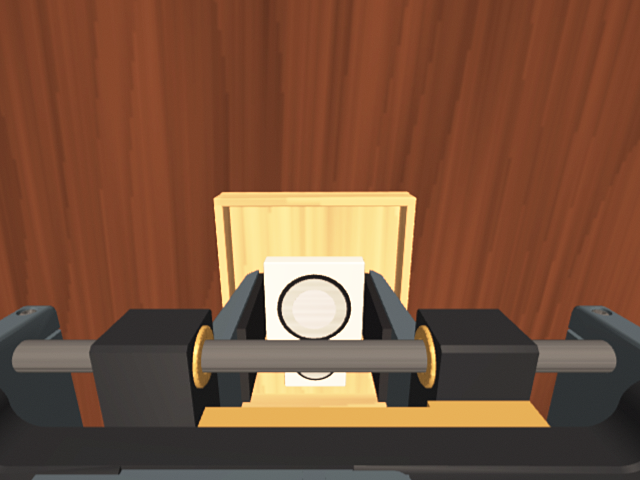

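jog_arm:
  deltas:
    - [[-0.0015,0.0005,0.015,0,0.035],[-0.0015,0.0005,0.045,0,0.035],[-0.0015,0.0005,0.068,0,0.035],[-0.0015,0.0005,0.077,0,0.035],[-0.0015,0.0005,0.08,0,0.035],[-0.0015,0.0005,0.0815,0,0.035],[-0.0015,0.0005,0.0825,0,0.035],[-0.0015,0.0005,0.0835,0,0.035],[-0.0015,0.0005,0.084,0,0.035],[-0.0015,0.0005,0.084,0,0.035]]

```text
time_s: 27.47
ee_pos: [450.7, -274.9, 26.8]
ee_rot: [179.9, 0.1, 93.5]
force: [0.1, 0.8, 1.6]
gripper_width: 49.8
```

jog_arm:
  deltas:
    - [[0,0,0.0004,0,0.035],[0,0,0.0004,0,0.035]]

```text
time_s: 27.63
ee_pos: [450.7, -274.9, 26.8]
ee_rot: [179.9, 0.1, 93.5]
force: [-0.4, 1.5, 5.8]
gripper_width: 49.6
```

jog_arm:
  deltas:
    - [[0,0,0,0,0.052],[0,0,0,0,0.058],[0,0,0,0,0.062],[0,0,0,0,0.066],[0,0,0,0,0.068],[0,0,-0.01,0,0.068],[0,0,-0.035,0,0.068],[0,0,-0.07,0,0.07],[-0.02,0,-0.1,0,0.08],[-0.05,0,-0.12,0,0.08],[-0.085,0,-0.13,0,0.08],[-0.105,0,-0.13,0,0.08],[-0.11,0,-0.13,0,0.08],[-0.11,0,-0.13,0,0.08]]

```text
time_s: 28.8
ee_pos: [456.5, -385.3, 155.8]
ee_rot: [180.0, 0.0, 93.4]
force: [0.4, 0.8, -1.1]
gripper_width: 80.1
```

```bash
python3 - <<'E'
from h import *
go(450,-385,155,93.5)
shot('w21.png')
for c in ('scene','side'): cv2.imwrite(f'pics/{c}21.png',env.grab_frame(c)[:,:,::-1])
E
```

```text
jog [ 0.0007 -0.0065  0.0008] turn -0.12 | pose [ 456.5 -385.3  155.8] [179.99   0.    93.38] w 80.1 F [ 0.4  0.8 -1.1] t 28.8
```

View pics/w21.png

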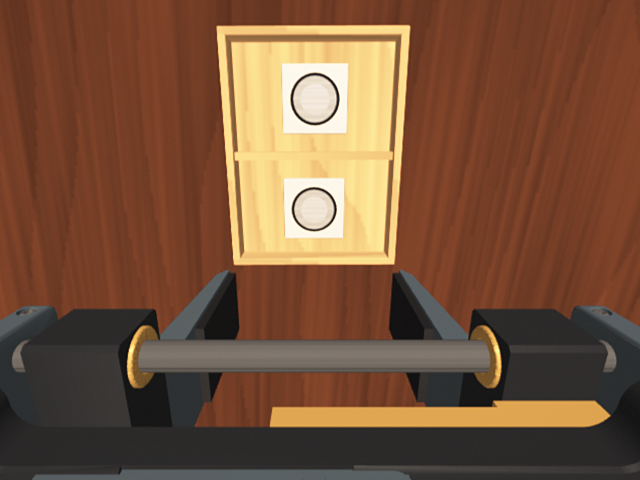

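View pics/scene21.png

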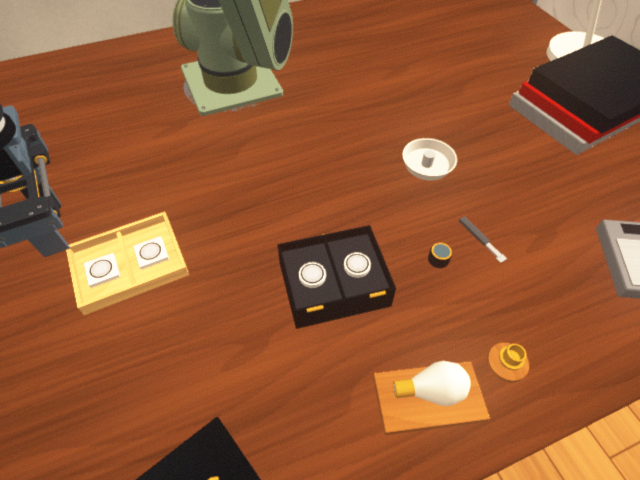

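View pics/side21.png

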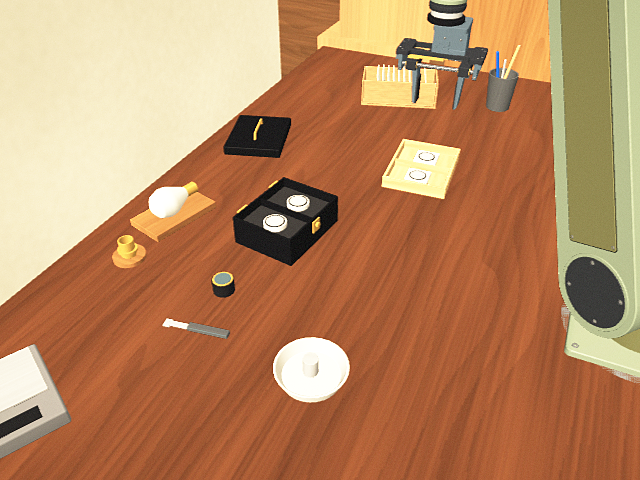

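The final pictures show everything in place. The magnet is upright in the dish, at scene (428,159). The capsules are at scene (312,274) and (357,264), and the squares at scene (101,269) and (151,251), all flat with the coin face up. The loupe at (440,254) and the pry tool at (483,240) are where they were, and the gripper touches nothing.

```bash
python3 -c "
from workcell import env
print(env.job_done())"
```

```text
the job is handed in; nothing more can be done
None
```

The job is done and handed in after about 29 s on the robot's clock. I stood the magnet upright in the porcelain dish first. Then I set one round capsule in each cash-box bay and one square holder in each tray bay. Each piece was lowered to its floor before I opened the gripper; the four coins showed 4–6 N of contact force, and the magnet was lowered by height alone.

The last wrist, scene and side pictures show:
- **Magnet:** upright near the middle of the dish.
- **Coins:** all four lie flat and face up, one to each bay, away from the walls.
- **Loupe and pry tool:** in the same place as in the first pictures.
- **Gripper:** raised and touching nothing.

None of the last checks failed. Before any moves, the networks' positions from the scene and side cameras differed by about 10 mm. They also mixed up a few things, so I aimed from pixel measurements instead.

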